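Hook the coin tube cassette out of its cabinet

TASK

Slide the clear cabinet's door fully open, then draw the chrome hook puller out of its green holster by its shank, lay it on the worktop and take it again by its orange handle. With the puller, hook the yellow loop of the coin tube cassette and drag the cassette, kept upright, right out of the cabinet before any finger touches it; lay the puller flat on the worktop, clear of the cassette. Then pick up the cassette and set it gently, standing, in the upturned blue cashbox lid, leaving the door open and the copper tokens where they are.

Things in the scene. Friction and masses are not known exactly. Their poses are not given: they have to be found in the camera images.
- cabinet: clear acrylic cabinet, aluminium edges, fixed, 250 x 160 x 115 mm (local x, y, z), no floor. Origin on the worktop; side walls' insides at y = +-75 mm, open front at x = -130, inside of the back wall at x = +115, roof underside 110 mm up. Front (local -x) looks about along world -y; local -y is about world +x. The door's outer face is at local x = -142 mm
- door (a joint): sliding front door of the cabinet, m: 0 shut (covers the whole front), 0.14 fully open, moved along the cabinet's local -y; about 1.5 N of friction, stays where it is left; may start slightly open
- door_tab (a point): grip centre of the red tab, 14 x 14 mm in plan, that stands up from the door's top edge and moves with the door; this point is 145 mm above the worktop, the tab reaches from 108 to 158 mm. Axes as the cabinet's
- cassette: coin tube cassette, 0.35 kg: three clear tubes of coins between black end plates, a block 104 x 40 x 76 mm (local x, y, z), origin at the centre of its underside; grasp across the 40 mm width near the top. With the yellow loop at its -x end (towards the cabinet's front) it spans x = -101 to +52 mm. Starts inside the cabinet, the loop 50 to 100 mm behind the door's outer face
- cassette_loop (a point): middle of the loop's upright pin (8 mm thick), 97 mm from the cassette's origin along its -x, 36 mm up. The loop lies in the cassette's upright middle plane and is open from both sides: 45 mm between the pin's axis and the block, and from 14 to 58 mm above the cassette's underside
- holster: green bench holster, fixed: a straight sleeve 100 mm long (local x), 46 mm wide, 42 mm high, inside 38 mm wide and 38 mm high, open at both ends; origin under its centre; the puller comes out along local +x
- puller: chrome hook puller, 200 mm, 0.2 kg, lying flat, local x towards the hook. Orange handle 85 x 22 x 28 mm from x = -50 to +35, origin on its underside; 10 mm thick shank, axis 16 mm up, out to x = 150 mm. Starts with the handle inside the holster, pointing out along the holster's +x; only shank and hook stick out. Held by the shank it is too short to reach the loop
- puller_hook (a point): middle of the hook's tooth (puller's local x 150, y -18, z 16 mm). The tooth, 10 mm thick, turns 90 degrees off the shank's end to local -y and reaches to y = -41 mm; its inner face is at x = 145 mm, and a short lip at its end turns back towards the handle to x = 136 mm. Axes as the puller's
- lid: blue plastic cashbox lid lying upturned like a tray, fixed, 200 x 110 x 18 mm (local x, y, z), rim and floor 5 mm thick, inside 190 x 100 mm; origin at the centre of its underside
- token0: copper test token, 32 mm across, 5 mm thick, lying flat (bystander); origin at the centre of its underside
- token1: copper test token, 32 mm across, 5 mm thick, lying flat (bystander); origin at the centre of its underside
- token2: copper test token, 32 mm across, 5 mm thick, lying flat (bystander); origin at the centre of its underside
- token3: copper test token, 32 mm across, 5 mm thick, lying flat (bystander); origin at the centre of its underside
Things that resemble listed ones, but are neither listed nor needed, are in the scene too. What is meant by the puller is not pink, and is the larger of those in its own colour.

How it is judged:
By the outcome, as a careful person would: the job done as asked, in the order asked, and still so for the second after the job is handed in, with the robot touching nothing.
It also fails if it takes over 72 s, if anything falls off the work surface, if the arm or the gripper's body presses on something with over 40 N, if the wrist force passes 120 N, or if a joint passes its speed limit or range.

ROBOT

A 7-joint arm with a two-finger parallel gripper is mounted at the origin on the work surface. World frame = base frame: x ahead of the robot, y to its left, z up, the work surface at z = 0. Lengths are in mm, angles in rad, forces in N, time in s.
With the tool pointing down it reaches from about 400 to 875 mm from the base axis. Payload 4.4 kg.
Tool frame: the origin (TCP) lies at the very end of the fingers, on their centre line; the grasp point (between the pads) lies 19 mm behind it; z points along the fingers, y is the direction in which the jaws open and shut (so a half turn about z gives the same grasp; the last joint's range is limited). The gripper opens to 85 mm and grips with 20 to 120 N. Pads are 22 mm wide; open, the fingers measure 114 mm over their backs; the gripper's body (76 mm by 85 mm) begins 54 mm behind the grasp point. The pads swing forward as they close: fully open they stand 13 mm farther back than shut.
Start: joints at [-1.397, 0.628, 0.038, 1.517, -0.027, 0.996, -0.02], TCP at [154.355, 631.421, 231.313] pointing down, gripper open.
Joint ranges: [-3.06, 3.06], [-0.37, 2.12], [-1.25, 1.32], [0.18, 2.47], [-1.1, 4.24], [0.23, 1.98], [-2.94, 2.94]. Speed limits (rad/s): [2.57, 2.57, 3.14, 3.14, 3.14, 3.14, 3.14].

INTERFACE

Orientations are given as [roll, pitch, yaw] about the fixed x, y, z axes, in that order (R = Rz(yaw) Ry(pitch) Rx(roll)).
In Python, from cell import ctrl gives the robot as it stands.
- The arm moves only by the shell command python3 -m crank 'ROWS' [OPENING]. ROWS is JSON, a list that holds one entry, the list of rows, each a list of 6 numbers: the shift along the tool's x, y, z in units of 30 mm (1.0 is 30 mm), then the turn, a rotation vector about the tool's x, y, z in units of 6 degrees (1.0 is 6 degrees). In form: [[[tx, ty, tz, rx, ry, rz], ...]]. A call has 1 to 12 rows; each row shifts and turns the pose as measured when the row begins, along the tool's axes as they then stand; what a row does not reach is not made up. A row lasts 1/12 s, in which the tool goes at most 41.7 mm and 7.16 degrees, less where a joint would pass 70% of its speed; a pose out of reach is approached as far as the arm can. A call is refused whole if a number of a shift passes 1 or a number of a turn 1, either way. A call with a gripper value outside its range is refused whole. OPENING is the gripper command: -1 is fully open, 1 is shut, values between are in proportion, set as the call begins (- or left out, the last holds). The fingers move at their own pace and stop on an object; the grip force is fixed at half the most. Time passes only in rows, so rows that do not move let the fingers close. It gives the time, the measured TCP pose, the force and the opening at its end, in the units of the state.
- ctrl.read_state(): the state, without advancing time (a new reading comes with each control period).
- ctrl.get_image(name): name is "scene" or "top" or "wrist"; returns a dict with "color" (400x640x3 uint8, red, green, blue), "depth" (400x640 float32, mm along the optical axis (not along the pixel's ray), 0 where there is no reading), "camera_matrix" (3x3 intrinsics, pixels), "R" (3x3) and "t" (3): a world point X has camera coordinates R X + t. Camera axes: x right, y down, z forward; pixel columns grow to the right and rows downward; lengths in mm; the calibration is good to about 2 mm. The wrist camera is an equidistant fisheye: a pixel r from the principal point sees the ray r / f radians off the axis. A picture is of the moment at which its call begins.
- ctrl.finish_job(): hands the job in, once; it reports no verdict.
Trained networks look in a picture, given as the dict that the camera call returned (one of the last four; its "shot" number tells which), for a name from the list of things; names that differ only in an ending like _2 or _b are one class to them, and where a whole thing is asked for, a point or a joint stands for the part that bears it (a point fixed in the world has none). Each returns a list of dicts, best first, with "conf" (0 to 1); they miss things now and then, are a little off and sometimes report something else, mostly with a low value. They report only what shows in the picture. A call takes as long as a camera call. They do not tell look-alikes from the thing itself.
- ctrl.search_frame(query, picture): "extent" ([centre column, centre row, width, height] in pixels, round what is visible of it).
The state is a dict: "clock": time; "qpos": joint angles; "qd": joint speeds; "tau": joint torques, N m; "eef_pos": TCP position; "tool_rot": TCP orientation; "force": force on the tool from outside, world axes, zero at the start; "torque": the same for the moment, N m; "width": finger opening in mm.
Only numpy, scipy, OpenCV 4.12 (cv2) and the standard library are available. Lean on these libraries where they do the work, as an engineer would, in place of code of your own. Each camera call takes 0.05 s, during which the arm holds its last target. There are 200 camera calls.

## Working session

There is one attempt and no reset: what is moved stays moved. The work goes in short steps, Python scripts to look and compute and a shell command to move; the robot and the scene stay as the last step left them, time stands still between calls to the robot, and variables do not carry over. Pictures are saved under pics/ and viewed, about 8 in all and at most 12, crops included, and the job is handed in when it is done.

```bash
ls; mkdir -p pics; cat > h.py <<'E'
import numpy as np, cv2
from cell import ctrl
from scipy.spatial.transform import Rotation as Ro
def world(im,u,v,d=None,z=None):
    K=im["camera_matrix"];R=np.array(im["R"]);t=np.array(im["t"])
    r=np.array([(u-K[0][2])/K[0][0],(v-K[1][2])/K[1][1],1.])
    o=-R.T@t; w=R.T@r
    if z is not None: return o+w*(z-o[2])/w[2]
    return o+w*d
def cloud(im):
    K=np.array(im["camera_matrix"]);R=np.array(im["R"]);t=np.array(im["t"]);D=im["depth"]
    v,u=np.mgrid[:D.shape[0],:D.shape[1]]
    P=np.stack([(u-K[0,2])/K[0,0]*D,(v-K[1,2])/K[1,1]*D,D],-1)
    return (P-t)@R
def proj(im,X):
    K=np.array(im["camera_matrix"]);c=np.array(im["R"])@X+im["t"];return (K@c/c[2])[:2]
E
python3 - <<'E'
from h import *
s=ctrl.read_state();print(s)
a=ctrl.get_image("top");b=ctrl.get_image("scene")
for n,im in (("top",a),("scene",b)):
    cv2.imwrite(f"pics/{n}0.png",im["color"][:,:,::-1]); print(n,im["camera_matrix"],im["R"],im["t"])
    np.savez(f"{n}0.npz",**{k:im[k] for k in("color","depth","camera_matrix","R","t")})
    for q in ["cabinet","door_tab","cassette","cassette_loop","holster","puller","puller_hook","lid","token0"]:
        for r in ctrl.search_frame(q,im)[:5]:
            c=r["extent"];d=im["depth"][int(min(399,max(0,c[1]))),int(min(639,max(0,c[0])))]
            print(q,round(r["conf"],2),np.round(c),np.round(world(im,c[0],c[1],d)))
E
```

```text
pics
{'clock': 0.0, 'qpos': array([-1.39680757,  0.62933865,  0.03848691,  1.51832909, -0.02697802,
        0.99629291, -0.01997809]), 'qd': array([-7.80819484e-05, -4.44981747e-04,  5.57808434e-04,  1.52286813e-03,
       -1.43932976e-03,  2.90442550e-04, -1.21170126e-03]), 'tau': array([ 2.84442995e-04, -5.63417423e+01,  1.22614793e+00, -1.93434674e+01,
        1.10481508e-02,  1.06311188e-02,  1.97582345e-06]), 'eef_pos': array([154.23347035, 630.8185626 , 230.40720524]), 'tool_rot': array([-3.13974489e+00,  6.79875117e-05,  2.90180235e+00]), 'force': array([ 1.4744439 , -0.22585469, -0.21120307]), 'torque': array([-0.01687502,  0.01560891, -0.02380807]), 'width': 85.38005909140476}
top [[506.04916683   0.         325.22863062]
 [  0.         506.04916683 198.3585241 ]
 [  0.           0.           1.        ]] [[ 0.00417939 -0.99989627 -0.0137836 ]
 [-0.99736031 -0.00316879 -0.07254225]
 [ 0.07249104  0.01405039 -0.99727009]] [ -65.64128918  510.68922094 1537.25503578]
cabinet 0.78 [196. 194. 102. 102.] [516. 308. 116.]
cabinet 0.31 [418. 220.  35.  37.] [ 446. -343.   39.]
door_
[... 939 characters left out ...]
46745 ]] [ 438.39843817  -56.99444539 1238.966618  ]
cabinet 0.61 [414. 324. 201. 153.] [525. 320. 114.]
door_tab 0.8 [390. 278.  56.  56.] [485. 208. 112.]
holster 0.95 [282. 178.  30.  33.] [ 462. -316.   42.]
puller 0.72 [288. 198.  19.  28.] [ 473. -261.   -2.]
puller 0.51 [207. 178.  33.  19.] [ 648. -521.   -3.]
puller_hook 0.68 [322. 165.  40.  20.] [ 288. -326.   11.]
puller_hook 0.63 [199. 173.  19.  13.] [ 665. -539.   18.]
puller_hook 0.47 [290. 198.  17.  30.] [ 478. -239.   17.]
lid 0.59 [244. 215.  54.  57.] [ 629. -272.    6.]
token0 0.65 [298. 308.  12.  11.] [670.  91.   4.]
token0 0.54 [282. 280.  11.   6.] [658.  -2.   3.]
token0 0.54 [280. 295.  12.  16.] [686.  34.   3.]
```

```bash
python3 - <<'E'
import cv2
a=cv2.imread("pics/top0.png");b=cv2.imread("pics/scene0.png")
c1=cv2.resize(a[120:310,130:510],(800,400),interpolation=cv2.INTER_CUBIC)
cv2.imwrite("pics/a1.png",c1)
c2=cv2.resize(b[140:400,180:520],(784,600),interpolation=cv2.INTER_CUBIC)
cv2.imwrite("pics/b1.png",c2)
E
```

```text
(no output)
```

View pics/a1.png

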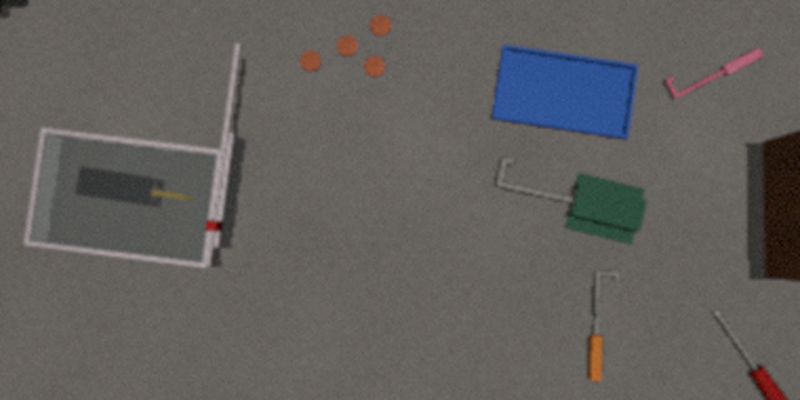

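View pics/b1.png

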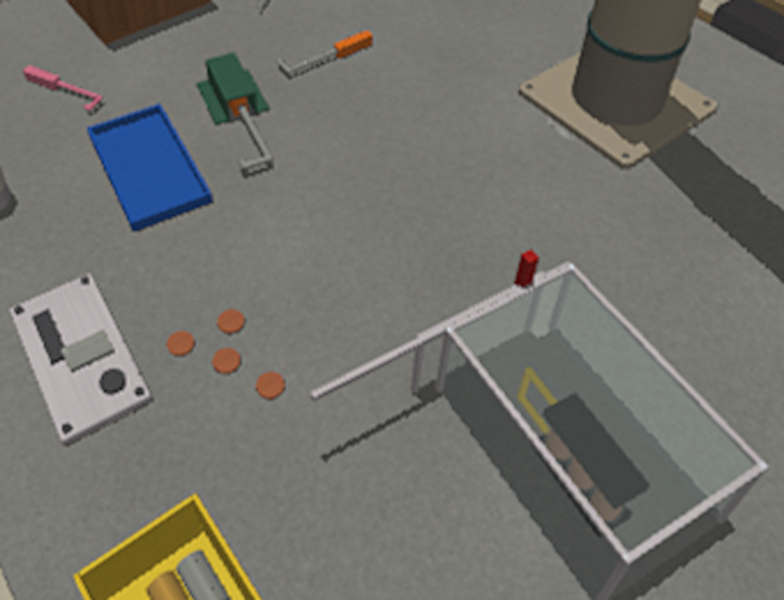

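Seen: the cabinet is at the left in the top view, red tab at about (231,227) px, rail running towards +x. The target puller is in the green holster, shank pointing +y with its hook at about (370,207). The loose orange puller is the smaller one. The lid is at (398,163), with four tokens near (295,150). Next I fit the poses.

```bash
cat > m.py <<'E'
from h import *
for n in("top","scene"):
    im=dict(np.load(f"{n}0.npz"));hsv=cv2.cvtColor(im["color"],cv2.COLOR_RGB2HSV);H,S,V=cv2.split(hsv)
    for nm,lo,hi,smin,z in(("blue",105,125,120,18),("green",60,90,70,42),("yellow",22,33,90,50),("red",0,6,170,158),("orange",8,16,170,28)):
        m=((H>=lo)&(H<=hi)&(S>=smin)&(V>40)).astype(np.uint8)
        k,l,st,c=cv2.connectedComponentsWithStats(m)
        for i in range(1,k):
            if st[i,4]>12:
                p=np.argwhere(l==i)[:,::-1].astype(np.float32);b=cv2.minAreaRect(p);
                bx=[np.round(world(im,*q,z=z)[:2]).tolist() for q in cv2.boxPoints(b)]
                print(n,nm,st[i],np.round(c[i],1),np.round(world(im,*c[i],z=z)),bx)
    if n=="top":
        q=[[42,130],[26,243],[207,265],[220,152]]
        for p in q: print("cab",np.round(world(im,p[0]/2.105+130,p[1]/2.105+120,z=115)))
        for p in [[572,200],[500,185],[507,160]]: print("shank",np.round(world(im,p[0]/2.105+130,p[1]/2.105+120,z=18)))
E
python3 m.py; python3 -c "
import cv2
a=cv2.imread('pics/top0.png');b=cv2.imread('pics/scene0.png')
x=cv2.resize(a[135:255,135:260],(500,480),interpolation=cv2.INTER_CUBIC);y=cv2.resize(a[180:250,355:445],(300,233),interpolation=cv2.INTER_CUBIC);z=cv2.resize(b[155:225,255:330],(300,280)[:2],interpolation=cv2.INTER_CUBIC)
import numpy as np
o=np.zeros((520,800,3),np.uint8);o[:480,:500]=x;o[:233,500:]=y;o[235:515,500:]=z;cv2.imwrite('pics/c.png',o)"
```

```text
top blue [ 364  142   69   44 2290] [398.  163.1] [ 621. -288.   18.] [[581.0, -181.0], [690.0, -197.0], [660.0, -395.0], [552.0, -378.0]]
top blue [ 50 167  12  33 329] [ 55.6 182.6] [557. 773.  18.] [[507.0, 789.0], [607.0, 790.0], [606.0, 756.0], [506.0, 755.0]]
top blue [ 69 167  23  33 593] [ 80.8 183.6] [554. 695.  18.] [[506.0, 729.0], [606.0, 733.0], [606.0, 665.0], [507.0, 661.0]]
top blue [ 96 172  10  27 139] [100.7 185.5] [549. 632.  18.] [[511.0, 646.0], [591.0, 639.0], [588.0, 614.0], [508.0, 621.0]]
top green [ 67 115  30   3  60] [ 81.6 115.8] [762. 688.  42.] [[758.0, 733.0], [764.0, 734.0], [765.0, 644.0], [758.0, 643.0]]
top green [399 203  37  32 831] [417.8 218.7] [ 449. -343.   42.] [[422.0, -285.0], [498.0, -304.0], [474.0, -402.0], [398.0, -382.0]]
top yellow [ 188   63   64   45 2040] [219.1  82.6] [864. 263.  50.] [[926.0, 360.0], [925.0, 166.0], [788.0, 164.0], [788.0, 357.0]]
top yellow [202 210  17   5  37] [209.8 212. ] [466. 284.  50.] [[466.0, 308.0], [473.0, 307.0], [466.0, 258.0], [460.0, 259.0]]
top red [228 226   6   3  15] [230.3 226.9] [420. 199.
[... 2877 characters left out ...]
22.0], [-644.0, -656.0]]
scene red [383  78  32  23 343] [396.1  90.3] [-100. -374.  158.] [[-49.0, -419.0], [-138.0, -480.0], [-141.0, -317.0], [-58.0, -268.0]]
scene red [300 115  12  16  84] [305.8 122.4] [ 305. -394.  158.] [[343.0, -379.0], [267.0, -434.0], [266.0, -409.0], [341.0, -356.0]]
scene red [404 249   9  15  90] [407.9 255.8] [437. 209. 158.] [[459.0, 215.0], [424.0, 191.0], [415.0, 203.0], [451.0, 226.0]]
scene orange [325 154  16  11  98] [332.9 158.6] [ 249. -313.   28.] [[277.0, -330.0], [208.0, -328.0], [222.0, -296.0], [289.0, -299.0]]
scene orange [279 182   8   8  31] [282.5 184.7] [ 469. -300.   28.] [[478.0, -311.0], [451.0, -312.0], [458.0, -282.0], [485.0, -281.0]]
```

View pics/c.png

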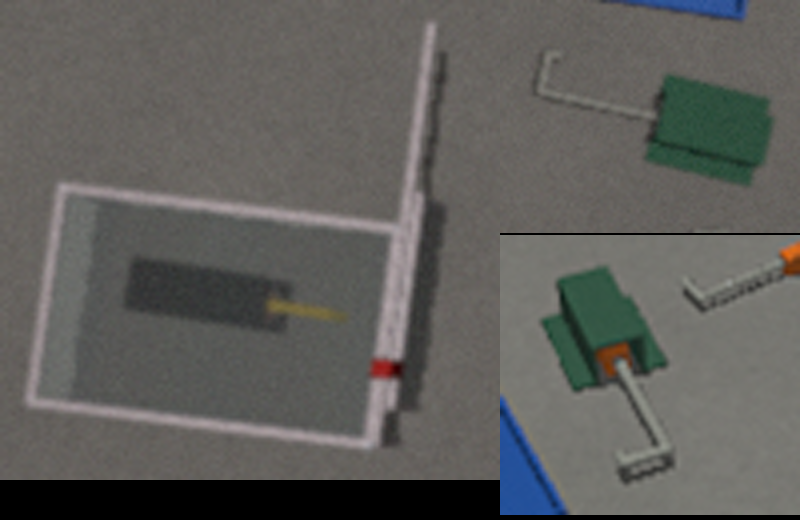

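```bash
cat > p.py <<'E'
import sys
from h import *
from scipy.linalg import logm,expm
# usage: p.py x y z yaw(rad) n [roll pitch]  -> row to repeat n times
x,y,z,yaw=map(float,sys.argv[1:5]); n=int(sys.argv[5])
s=ctrl.read_state()
def T(p,R): M=np.eye(4);M[:3,:3]=R;M[:3,3]=p;return M
A=T(s["eef_pos"],Ro.from_euler("xyz",s["tool_rot"]).as_matrix())
best=None
for k in(0,np.pi,-np.pi):
    B=T([x,y,z],Ro.from_euler("xyz",[np.pi,0,yaw+k]).as_matrix())
    D=np.linalg.inv(A)@B
    w=Ro.from_matrix(D[:3,:3]).magnitude()
    if best is None or w<best[0]: best=(w,D)
    if len(sys.argv)>6 and k==0: best=(-1,D)
E=np.real(expm(logm(best[1])/n))
print("clock",s["clock"],"pos",np.round(s["eef_pos"],1),"rot",np.round(s["tool_rot"],3),"w",round(s["width"],1),"F",np.round(s["force"],1))
print("total",np.round(best[1][:3,3]/30,2),"row",np.round(E[:3,3]/30,2),np.round(Ro.from_matrix(E[:3,:3]).as_rotvec()/np.radians(6),2))
E
python3 p.py 421 200 215 1.452 16
```

```text
clock 1.0 pos [154.4 631.4 231.3] rot [-3.142 -0.     2.902] w 85.5 F [ 0.1 -0.3  0.2]
total [-12.05 -11.86   0.54] row [-1.15 -0.11  0.03] [-0.   -0.    0.87]
```

```bash
python3 p.py 421 200 215 1.452 20; A='x'; python3 -m crank '[[[-0.92,-0.12,0.03,0,0,0.69],[-0.92,-0.12,0.03,0,0,0.69],[-0.92,-0.12,0.03,0,0,0.69],[-0.92,-0.12,0.03,0,0,0.69],[-0.92,-0.12,0.03,0,0,0.69],[-0.92,-0.12,0.03,0,0,0.69],[-0.92,-0.12,0.03,0,0,0.69],[-0.92,-0.12,0.03,0,0,0.69],[-0.92,-0.12,0.03,0,0,0.69],[-0.92,-0.12,0.03,0,0,0.69],[-0.92,-0.12,0.03,0,0,0.69],[-0.92,-0.12,0.03,0,0,0.69]]]' -1; python3 p.py 421 200 215 1.452 10
```

```text
clock 1.0 pos [154.4 631.4 231.3] rot [-3.142 -0.     2.902] w 85.5 F [ 0.1 -0.3  0.2]
total [-12.05 -11.86   0.54] row [-0.92 -0.08  0.03] [-0.   -0.    0.69]
clock: 2.0
eef_pos: [388.1, 404.4, 218.2]
tool_rot: [3.139, -0.01, 2.009]
force: [0.2, -0.5, 0.3]
width: 85.3
clock 2.0 pos [388.1 404.4 218.2] rot [ 3.139 -0.01   2.009] w 85.3 F [ 0.2 -0.5  0.3]
total [-6.64 -1.9   0.03] row [-0.7  -0.02  0.01] [-0.   -0.01  0.53]
```

```bash
python3 -m crank '[[[-0.71,-0.02,0.01,0,0,0.54],[-0.71,-0.02,0.01,0,0,0.54],[-0.71,-0.02,0.01,0,0,0.54],[-0.71,-0.02,0.01,0,0,0.54],[-0.71,-0.02,0.01,0,0,0.54],[-0.71,-0.02,0.01,0,0,0.54],[-0.71,-0.02,0.01,0,0,0.54],[-0.71,-0.02,0.01,0,0,0.54],[-0.71,-0.02,0.01,0,0,0.54],[-0.71,-0.02,0.01,0,0,0.54],[0,0,0,0,0,0]]]'; python3 p.py 421 200 130 1.452 5; python3 - <<'E'
from h import *
im=ctrl.get_image("wrist");K=im["camera_matrix"];print(K)
cv2.imwrite("pics/w1.png",im["color"][:,:,::-1])
hsv=cv2.cvtColor(im["color"],cv2.COLOR_RGB2HSV);H,S,V=cv2.split(hsv)
def ray(u,v):
    a=np.array([u-K[0][2],v-K[1][2]]);r=np.hypot(*a);th=r/K[0][0];return np.r_[a/r*np.sin(th),np.cos(th)]
R=np.array(im["R"]);o=-R.T@im["t"];print(o)
m=(((H<7)|(H>174))&(S>150)&(V>50)).astype(np.uint8);k,l,st,c=cv2.connectedComponentsWithStats(m)
for i in range(1,k):
    if st[i,4]>30:
        w=R.T@ray(*c[i]);print(st[i],c[i],o+w*(158-o[2])/w[2],o+w*(145-o[2])/w[2])
E
```

```text
clock: 2.92
eef_pos: [421.1, 179.4, 214.1]
tool_rot: [-3.142, -0.012, 1.395]
force: [-0.4, 0.0, 0.2]
width: 85.6
clock 2.9167 pos [421.1 179.4 214.1] rot [-3.142 -0.012  1.395] w 85.6 F [-0.4  0.   0.2]
total [ 0.64 -0.12  2.81] row [ 0.13 -0.02  0.56] [ 0.   -0.02 -0.11]
[[309.70691629   0.         314.50065061]
 [  0.         309.70691629 202.87700795]
 [  0.           0.           1.        ]]
[433.83819613 250.27982188 358.42073374]
[300 174  19  30 528] [309.17424242 189.09090909] [421.95240375 202.82401536 158.        ] [421.18144908 199.74586335 145.        ]
```

View pics/w1.png

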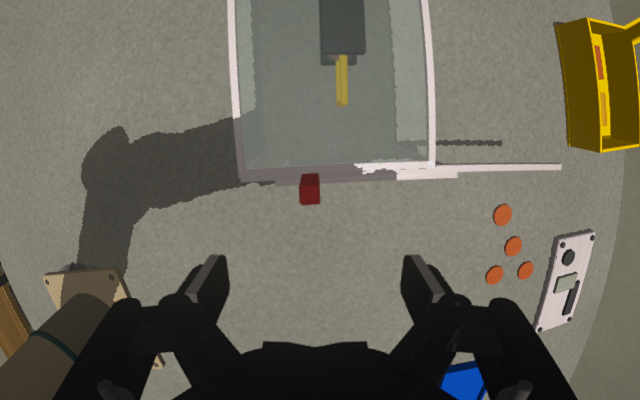

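Wrist view: the red tab is at (309,189), close to the estimate of (421,200). The yellow loop's front end is at (342,105). I descend and open the door.

```bash
python3 -m crank '[[[0.14,-0.02,0.57,0,0,-0.11],[0.14,-0.02,0.57,0,0,-0.11],[0.14,-0.02,0.57,0,0,-0.11],[0.14,-0.02,0.57,0,0,-0.11],[0.14,-0.02,0.57,0,0,-0.11],[0,0,0,0,0,0],[0,0,0,0,0,0]]]'; python3 -m crank '[[[0,0,0,0,0,0],[0,0,0,0,0,0],[0,0,0,0,0,0],[0,0,0,0,0,0],[0,0,0,0,0,0],[0,0,0,0,0,0]]]' 1;  python3 p.py 555 184 130 1.452 10
```

```text
clock: 3.55
eef_pos: [425.4, 212.3, 127.7]
tool_rot: [3.134, -0.024, 1.465]
force: [0.6, -0.3, 1.4]
width: 85.4
clock: 4.05
eef_pos: [427.0, 213.6, 131.4]
tool_rot: [3.13, -0.028, 1.466]
force: [-1.8, -1.0, 8.1]
width: 12.6
clock 4.05 pos [427.  213.6 131.4] rot [ 3.13  -0.028  1.466] w 12.6 F [-1.8 -1.   8.1]
total [-0.53  4.35  0.08] row [-0.05  0.44  0.01] [ 0.01 -0.03  0.01]
```

```bash
python3 -m crank '[[[0,0,0,0,0,0],[0,0,0,0,0,0],[0,0,0,0,0,0],[-0.2,0,0.0,0,0,0],[-0.2,0,0,0,0.2,0],[0,0,0,0,0,0],[0,0,0,0,0,0]]]' 0;  python3 p.py 421 200 130 1.452 2
```

```text
clock: 4.63
eef_pos: [426.4, 200.7, 131.6]
tool_rot: [3.128, -0.05, 1.466]
force: [0.0, 0.1, 0.6]
width: 42.8
clock 4.6333 pos [426.4 200.7 131.6] rot [ 3.128 -0.05   1.466] w 42.8 F [0.  0.1 0.6]
total [-0.04 -0.18  0.05] row [-0.02 -0.09  0.03] [ 0.06 -0.24  0.06]
```

```bash
python3 -m crank '[[[-0.02,-0.09,0.03,0.06,-0.25,0.06],[-0.02,-0.09,0.03,0.06,-0.25,0.06],[0,0,0,0,0,0]]]';python3 -m crank '[[[0,0,0,0,0,0],[0,0,0,0,0,0],[0,0,0,0,0,0],[0,0,0,0,0,0],[0,0,0,0,0,0]]]' 1;  python3 p.py 555 184 130 1.452 10
```

```text
clock: 4.88
eef_pos: [421.3, 199.1, 130.0]
tool_rot: [3.141, 0.005, 1.449]
force: [-0.5, 1.7, 0.1]
width: 42.6
clock: 5.3
eef_pos: [422.1, 199.7, 130.2]
tool_rot: [3.139, 0.003, 1.451]
force: [0.1, 1.5, -0.1]
width: 12.8
clock 5.3 pos [422.1 199.7 130.2] rot [3.139e+00 3.000e-03 1.451e+00] w 12.8 F [ 0.1  1.5 -0.1]
total [0.01 4.46 0.02] row [0.   0.45 0.  ] [ 0.  0. -0.]
```

Gripped squarely. Now I slide the door.

```bash
python3 -m crank '[[[0,0.3,0,0,0,0],[0,0.45,0,0,0,0],[0,0.45,0,0,0,0],[0,0.45,0,0,0,0],[0,0.45,0,0,0,0],[0,0.45,0,0,0,0],[0,0.4,0,0,0,0],[0,0.3,0,0,0,0],[0,0.2,0,0,0,0],[0,0.2,0,0,0,0]]]';python3 p.py 555 184 130 1.452 10
```

```text
clock: 6.13
eef_pos: [533.5, 186.3, 130.1]
tool_rot: [-3.135, 0.001, 1.451]
force: [-21.9, 4.5, 21.7]
width: 12.8
clock 6.1333 pos [533.5 186.3 130.1] rot [-3.135e+00  1.000e-03  1.451e+00] w 12.8 F [-21.9   4.5  21.7]
total [ 0.01  0.72 -0.  ] row [0.   0.07 0.  ] [-0.01  0.   -0.  ]
```

```bash
python3 -m crank '[[[0,-0.05,0,0,0,0],[0,0,0,0,0,0],[0,0,0,0,0,0],[0,0,-0.5,0,0,0],[0,0,-0.9,0,0,0],[0,0,-0.5,0,0,0],[0,0,0,0,0,0]]]' -1;python3 p.py 473 -238 120 1.37 15
```

```text
clock: 6.72
eef_pos: [531.4, 184.1, 186.9]
tool_rot: [-3.13, 0.005, 1.45]
force: [0.5, 0.1, 0.2]
width: 85.6
clock 6.7167 pos [531.4 184.1 186.9] rot [-3.13   0.005  1.45 ] w 85.6 F [0.5 0.1 0.2]
total [-14.19  -0.22   2.31] row [-0.95  0.02  0.15] [-0.01  0.    0.05]
```

```bash
python3 -m crank '[[[-0.95,0.02,0.15,0,0,0.05],[-0.95,0.02,0.15,0,0,0.05],[-0.95,0.02,0.15,0,0,0.05],[-0.95,0.02,0.15,0,0,0.05],[-0.95,0.02,0.15,0,0,0.05],[-0.95,0.02,0.15,0,0,0.05],[-0.95,0.02,0.15,0,0,0.05],[-0.95,0.02,0.15,0,0,0.05],[-0.95,0.02,0.15,0,0,0.05],[-0.95,0.02,0.15,0,0,0.05],[-0.95,0.02,0.15,0,0,0.05],[-0.95,0.02,0.15,0,0,0.05]]]';python3 -m crank '[[[-0.9,0.02,0.15,0,0,0.05],[-0.6,0.02,0.1,0,0,0.05],[-0.3,0.0,0,0,0,0.05],[0,0,0,0,0,0]]]';python3 - <<'E'
from h import *
im=ctrl.get_image("wrist");cv2.imwrite("pics/w2.png",im["color"][:,:,::-1])
np.savez("w2.npz",**{k:im[k] for k in("color","depth","camera_matrix","R","t")})
for q in("puller","puller_hook","holster"):print(q,ctrl.search_frame(q,im)[:2])
print(ctrl.get_image("wrist")["depth"].max())
E
python3 p.py 473 -238 60 1.37 4
```

```text
clock: 7.72
eef_pos: [487.6, -159.7, 125.7]
tool_rot: [-3.134, 0.002, 1.405]
force: [0.6, -0.2, 0.1]
width: 85.5
clock: 8.05
eef_pos: [474.8, -223.6, 115.1]
tool_rot: [-3.131, 0.008, 1.377]
force: [0.6, 0.1, -0.7]
width: 85.5
puller [{'extent': [340.0, 225.6, 69.4, 142.0], 'conf': 0.85}, {'extent': [475.4, 373.2, 22.8, 37.6], 'conf': 0.8}]
puller_hook [{'extent': [337.9, 227.2, 69.5, 141.6], 'conf': 0.89}, {'extent': [225.1, 331.4, 17.4, 22.1], 'conf': 0.77}]
holster [{'extent': [317.4, 309.4, 87.5, 73.2], 'conf': 0.86}]
800.71906
clock 8.3 pos [ 476.5 -219.1  115.6] rot [-3.132  0.005  1.384] w 85.1 F [-0.1 -0.7  0.1]
total [-0.63  0.02  1.86] row [-0.16  0.    0.46] [-0.02  0.01  0.03]
```

View pics/w2.png

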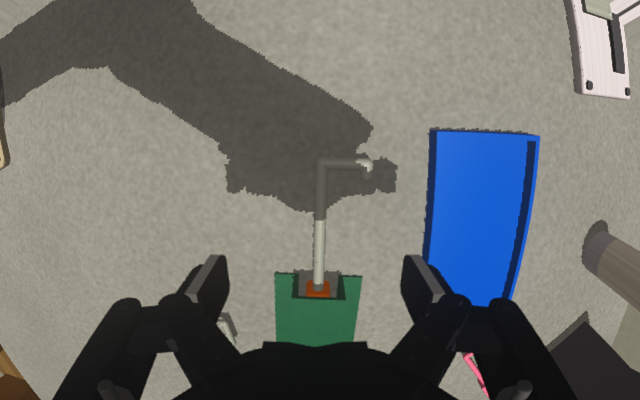

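```bash
cat >> h.py <<'E'
def wray(im,u,v,z):
    K=im["camera_matrix"];a=np.array([u-K[0][2],v-K[1][2]]);r=np.hypot(*a);th=r/K[0][0]
    R=np.array(im["R"]);o=-R.T@np.array(im["t"]);w=R.T@np.r_[a/r*np.sin(th),np.cos(th)];return np.round(o+w*(z-o[2])/w[2],1)
E
python3 - <<'E'
from h import *
im=dict(np.load("w2.npz"))
for n,u,v,z in(("corner",321,163,18),("tip",371,166,18),("mid",319,240,18),("handle",318,288,25),("rimL",275,274,42),("rimR",361,277,42)):print(n,wray(im,u,v,z))
E
```

```text
corner [ 485.4 -192.6   18. ]
tip [ 524.  -202.2   18. ]
mid [ 471.5 -256.9   18. ]
handle [ 462.4 -299.9   25. ]
rimL [ 432.8 -269.6   42. ]
rimR [ 500.7 -285.5   42. ]
```

```bash
python3 p.py 476.6 -234 40 1.355 4; python3 -m crank '[[[-0.12,0.0,0.6,0,0.0,0.08],[-0.12,0.0,0.6,0,0,0.08],[-0.12,0,0.6,0,0,0.08],[-0.12,0,0.5,0,0,0.06],[0,0,0,0,0,0],[0,0,0,0,0,0]]]' 0;python3 p.py 476.6 -234 5 1.355 3
```

```text
clock 8.3 pos [ 476.5 -219.1  115.6] rot [-3.132  0.005  1.384] w 85.1 F [-0.1 -0.7  0.1]
total [-0.48  0.12  2.52] row [-0.12  0.03  0.63] [-0.02  0.01  0.07]
clock: 8.8
eef_pos: [479.2, -224.4, 46.4]
tool_rot: [-3.138, 0.001, 1.368]
force: [0.1, 0.8, -0.2]
width: 42.7
clock 8.8 pos [ 479.2 -224.4   46.4] rot [-3.138e+00  1.000e-03  1.368e+00] w 42.7 F [ 0.1  0.8 -0.2]
total [-0.33 -0.01  1.38] row [-0.11 -0.    0.46] [-0.01  0.    0.04]
```

```bash
python3 -m crank '[[[-0.11,0.0,0.46,0,0.0,0.04],[-0.11,0.0,0.46,0,0,0.04],[-0.11,0,0.44,0,0,0.04],[0,0,0,0,0,0],[0,0,0,0,0,0]]]';python3 p.py 476.6 -234 5 1.355 1; python3 -m crank '[[[0,0,0,0,0,0],[0,0,0,0,0,0],[0,0,0,0,0,0],[0,0,0,0,0,0],[0,0,0,0,0,0]]]' 1;python3 p.py 476.6 -234 5 1.355 1
```

```text
clock: 9.22
eef_pos: [482.3, -229.9, 9.4]
tool_rot: [3.138, -0.0, 1.364]
force: [-0.6, -0.0, 0.6]
width: 42.9
clock 9.2167 pos [ 482.3 -229.9    9.4] rot [ 3.138 -0.     1.364] w 42.9 F [-0.6 -0.   0.6]
total [-0.17 -0.16  0.15] row [-0.17 -0.16  0.15] [ 0.04 -0.    0.09]
clock: 9.63
eef_pos: [484.6, -228.8, 13.4]
tool_rot: [3.133, 0.0, 1.367]
force: [0.8, 0.5, -1.4]
width: 7.5
clock 9.6333 pos [ 484.6 -228.8   13.4] rot [3.133 0.    1.367] w 7.5 F [ 0.8  0.5 -1.4]
total [-0.22 -0.23  0.28] row [-0.22 -0.23  0.28] [0.08 0.   0.11]
```

```bash
python3 -m crank '[[[0,0,0.05,0,0,0],[-0.1,-0.1,0.1,0,0,0.1],[-0.1,-0.1,0.15,0,0,0],[0,-0.06,0.1,0,0,0],[0,0,0.05,0,0,0]]]' 0;python3 p.py 476.6 -234 4 1.355 1
```

```text
clock: 10.05
eef_pos: [475.8, -233.8, -0.4]
tool_rot: [3.131, 0.001, 1.356]
force: [-0.7, 0.8, 0.2]
width: 42.8
clock 10.05 pos [ 4.758e+02 -2.338e+02 -4.000e-01] rot [3.131e+00 1.000e-03 1.356e+00] w 42.8 F [-0.7  0.8  0.2]
total [-0.    0.03 -0.15] row [-0.    0.03 -0.15] [0.1  0.01 0.01]
```

```bash
python3 -m crank '[[[0,0,-0.18,0.1,0,0],[0,0,0,0,0,0],[0,0,0,0,0,0],[0,0,0,0,0,0],[0,0,0,0,0,0]]]' 1;python3 p.py 476.6 -234 5 1.355 1
```

```text
clock: 10.47
eef_pos: [475.2, -234.2, 3.4]
tool_rot: [-3.141, 0.001, 1.355]
force: [-0.1, 0.9, 1.1]
width: 7.3
clock 10.4667 pos [ 475.2 -234.2    3.4] rot [-3.141e+00  1.000e-03  1.355e+00] w 7.3 F [-0.1  0.9  1.1]
total [ 0.02  0.04 -0.05] row [ 0.02  0.04 -0.05] [-0.    0.01 -0.  ]
```

```bash
python3 -m crank '[[[0,0,-0.1,0,0,0],[0.3,0,0,0,0,0],[0.5,0,0,0,0,0],[0.5,0,0,0,0,0],[0.5,0,0,0,0,0],[0.5,0,0,0,0,0],[0.5,0,0,0,0,0],[0.5,0,0,0,0,0],[0.5,0,0,0,0,0],[0.5,0,0,0,0,0],[0.3,0,0,0,0,0],[0,0,0,0,0,0]]]';python3 p.py 506 -97 5 1.355 1;python3 - <<'E'
from h import *
im=ctrl.get_image("scene");cv2.imwrite("pics/s2.png",cv2.resize(im["color"][120:400,180:560,::-1],(760,560)))
E
```

```text
clock: 11.47
eef_pos: [501.3, -86.3, 4.5]
tool_rot: [-3.131, -0.002, 1.354]
force: [0.4, -0.2, -0.3]
width: 7.7
clock 11.4667 pos [501.3 -86.3   4.5] rot [-3.131e+00 -2.000e-03  1.354e+00] w 7.7 F [ 0.4 -0.2 -0.3]
total [-0.31  0.23 -0.02] row [-0.31  0.23 -0.02] [-0.1  -0.02 -0.01]
```

View pics/s2.png

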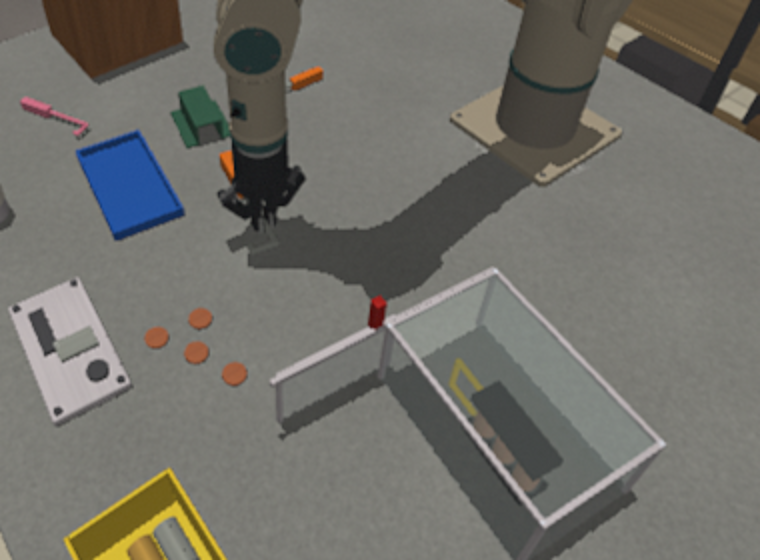

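The puller is out of the holster and the door is fully open, with the tab at the rail end of the cabinet. I lay the puller down and take it again by the handle.

```bash
python3 -m crank '[[[0,0,0.1,-0.1,0,0],[0,0,0.05,0,0,0],[0,0,0,0,0,0]]]';python3 -m crank '[[[0,0,0,0,0,0],[0,0,0,0,0,0],[0,0,0,0,0,0],[0,0,-0.5,0,0,0],[0,0,-0.9,0,0,0],[-0.5,0,-0.9,0,0,0],[-0.9,0,-0.9,0,0,0],[-0.9,0,0,0,0,0],[-0.8,0,0,0,0,0],[-0.6,0,0,0,0,0],[-0.3,0,0,0,0,0],[0,0,0,0,0,0]]]' -1;python3 - <<'E'
from h import *
im=ctrl.get_image("wrist");cv2.imwrite("pics/w3.png",im["color"][:,:,::-1])
np.savez("w3.npz",**{k:im[k] for k in("color","depth","camera_matrix","R","t")})
hsv=cv2.cvtColor(im["color"],cv2.COLOR_RGB2HSV);H,S,V=cv2.split(hsv)
m=((H>=6)&(H<=16)&(S>150)&(V>60)).astype(np.uint8);k,l,st,c=cv2.connectedComponentsWithStats(m)
for i in range(1,k):
    if st[i,4]>60:
        p=np.argwhere(l==i)[:,::-1].astype(np.float32);b=cv2.minAreaRect(p);print(st[i],wray(im,*c[i],28),[wray(im,*q,28)[:2].tolist() for q in cv2.boxPoints(b)])
E
python3 p.py 474 -211 60 1.355 3
```

```text
clock: 11.77
eef_pos: [502.7, -87.5, 1.2]
tool_rot: [3.138, -0.003, 1.353]
force: [-0.3, 2.7, 5.4]
width: 7.1
clock: 12.77
eef_pos: [471.5, -216.8, 101.3]
tool_rot: [3.141, 0.003, 1.344]
force: [0.2, 1.0, 0.4]
width: 85.4
[ 303  129   31  114 3268] [ 479.4 -196.    28. ] [[477.8, -155.5], [498.1, -160.1], [480.4, -243.3], [458.0, -238.1]]
[  0 388  32  12 261] [-291.5 -500.    28. ] [[-461.0, -553.0], [-366.0, -493.5], [-137.4, -449.0], [-191.7, -491.3]]
clock 12.8167 pos [ 471.6 -215.6  101.1] rot [3.142e+00 3.000e-03 1.345e+00] w 85.5 F [ 0.8 -0.8  1. ]
total [0.17 0.04 1.37] row [0.06 0.01 0.46] [ 0.    0.01 -0.03]
```

View pics/w3.png

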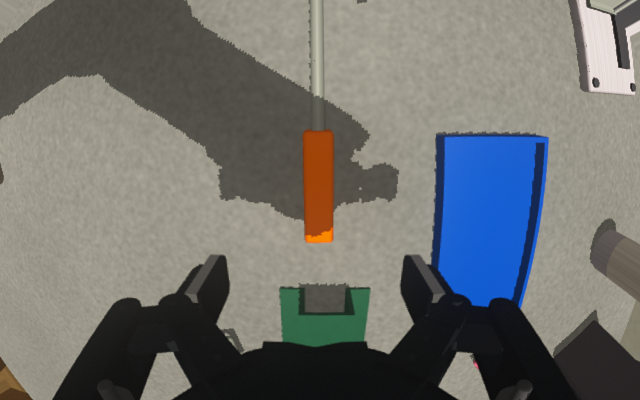

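```bash
python3 p.py 476 -212 8 1.348 5; python3 -m crank '[[[0.04,-0.02,0.65,0,0.0,0],[0.04,-0.02,0.65,0,0,0],[0.02,-0.02,0.65,0,0,0],[0.02,-0.02,0.65,0,0,0],[0.0,-0.02,0.5,0,0,0],[0,0,0,0,0,0],[0,0,0,0,0,0]]]' -0.2;python3 p.py 476 -212 3 1.348 1
```

```text
clock 12.8167 pos [ 471.6 -215.6  101.1] rot [3.142e+00 3.000e-03 1.345e+00] w 85.5 F [ 0.8 -0.8  1. ]
total [0.16 0.11 3.1 ] row [0.03 0.02 0.62] [ 0.  0. -0.]
clock: 13.4
eef_pos: [472.0, -200.2, 3.1]
tool_rot: [-3.139, -0.005, 1.355]
force: [-0.0, -0.1, 0.4]
width: 51.0
clock 13.4 pos [ 472.  -200.2    3.1] rot [-3.139 -0.005  1.355] w 51.0 F [-0.  -0.1  0.4]
total [-0.35  0.21 -0.  ] row [-0.35  0.21 -0.  ] [-0.03 -0.05  0.07]
```

```bash
python3 -m crank '[[[-0.2,0.12,0,0,-0.05,0.07],[-0.18,0.1,0,0,0,0],[0,0,0,0,0,0]]]'; python3 p.py 476 -212 3 1.348 1;python3 -m crank '[[[0,0,0,0,0,0],[0,0,0,0,0,0],[0,0,0,0,0,0],[0,0,0,0,0,0],[0,0,0,0,0,0]]]' 1; python3 p.py 476 -212 3 1.348 1
```

```text
clock: 13.65
eef_pos: [477.5, -212.0, 4.4]
tool_rot: [-3.139, -0.0, 1.35]
force: [0.1, 0.1, 0.3]
width: 51.3
clock 13.65 pos [ 477.5 -212.     4.4] rot [-3.139 -0.     1.35 ] w 51.3 F [0.1 0.1 0.3]
total [-0.01 -0.05  0.05] row [-0.01 -0.05  0.05] [-0.02 -0.    0.02]
clock: 14.07
eef_pos: [478.9, -213.2, 7.0]
tool_rot: [3.14, 0.001, 1.35]
force: [0.3, 0.1, -2.0]
width: 21.1
clock 14.0667 pos [ 478.9 -213.2    7. ] rot [3.14e+00 1.00e-03 1.35e+00] w 21.1 F [ 0.3  0.1 -2. ]
total [ 0.02 -0.1   0.13] row [ 0.02 -0.1   0.13] [0.02 0.01 0.02]
```

```bash
python3 -m crank '[[[0,0,-0.5,0,0,0],[0,0,-0.6,0,0,0],[0,0,-0.3,0,0,0],[0,0,0,0,0,0]]]'; python3 p.py 418 -15 40 1.57 9
```

```text
clock: 14.4
eef_pos: [477.4, -212.4, 49.1]
tool_rot: [-3.14, -0.0, 1.349]
force: [0.0, -0.1, -1.2]
width: 20.9
clock 14.4 pos [ 477.4 -212.4   49.1] rot [-3.14  -0.     1.349] w 20.9 F [ 0.  -0.1 -1.2]
total [ 5.98 -3.38  0.31] row [ 0.7  -0.31  0.03] [-0.   -0.   -0.23]
```

```bash
python3 -m crank '[[[0.4,-0.18,0.03,0,0,-0.2],[0.7,-0.31,0.03,0,0,-0.23],[0.7,-0.31,0.03,0,0,-0.23],[0.7,-0.31,0.03,0,0,-0.23],[0.7,-0.31,0.03,0,0,-0.23],[0.7,-0.31,0.03,0,0,-0.23],[0.7,-0.31,0.03,0,0,-0.23],[0.6,-0.31,0.03,0,0,-0.23],[0.4,-0.2,0.0,0,0,-0.2],[0,0,0,0,0,0],[0,0,0,0,0,0]]]';python3 - <<'E'
from h import *
im=ctrl.get_image("wrist");cv2.imwrite("pics/w4.png",im["color"][:,:,::-1])
np.savez("w4.npz",**{k:im[k] for k in("color","depth","camera_matrix","R","t")})
hsv=cv2.cvtColor(im["color"],cv2.COLOR_RGB2HSV);H,S,V=cv2.split(hsv)
m=((H>=20)&(H<=33)&(S>90)&(V>60)).astype(np.uint8);k,l,st,c=cv2.connectedComponentsWithStats(m)
for i in range(1,k):
    if st[i,4]>60:print(st[i],c[i])
E
python3 p.py 418 -15 40 1.57 3
```

```text
clock: 15.32
eef_pos: [411.8, -22.3, 35.5]
tool_rot: [-3.125, -0.005, 1.582]
force: [0.9, -0.6, -2.0]
width: 20.5
clock 15.3667 pos [411.6 -22.1  35.5] rot [-3.125 -0.006  1.582] w 20.8 F [ 0.1 -0.2 -2.3]
total [ 0.24  0.21 -0.15] row [ 0.08  0.07 -0.05] [-0.05 -0.02  0.04]
```

View pics/w4.png

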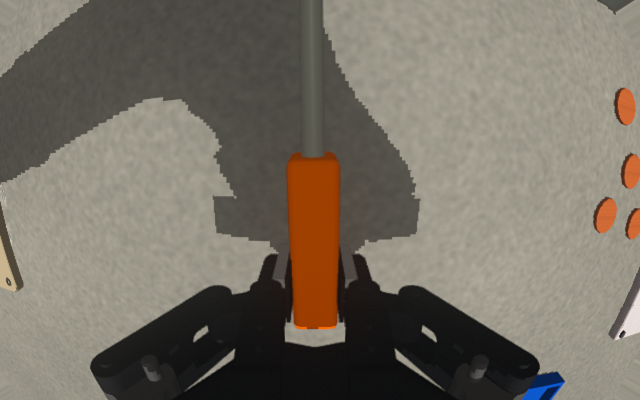

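```bash
python3 p.py 405 60 28 1.57 4; python3 -m crank '[[[0.5,-0.1,0.07,-0.05,0,0.04],[0.7,-0.05,0.07,-0.05,0,0.04],[0.7,-0.05,0.07,-0.05,0,0.04],[0.5,0,0,0,0,0],[0,0,0,0,0,0]]]';  python3 p.py 405 116 27 1.57 4
```

```text
clock 15.3667 pos [411.6 -22.1  35.5] rot [-3.125 -0.006  1.582] w 20.8 F [ 0.1 -0.2 -2.3]
total [ 2.74 -0.18  0.27] row [ 0.68 -0.05  0.07] [-0.04 -0.01  0.03]
clock: 15.78
eef_pos: [409.3, 46.5, 30.3]
tool_rot: [-3.14, -0.002, 1.56]
force: [0.2, 0.8, -1.5]
width: 20.6
clock 15.7833 pos [409.3  46.5  30.3] rot [-3.14e+00 -2.00e-03  1.56e+00] w 20.6 F [ 0.2  0.8 -1.5]
total [ 2.31 -0.17  0.11] row [ 0.58 -0.04  0.03] [-0.   -0.   -0.02]
```

```bash
python3 -m crank '[[[0.2,-0.15,0.05,0,0,0],[0.5,-0.1,0.03,0,0,-0.02],[0.5,-0.05,0.03,0,0,-0.02],[0.3,0,0,0,0,0],[0,0,0,0,0,0]]]';  python3 p.py 405 116 27 1.57 4; python3 - <<'E'
from h import *
a=ctrl.get_image("top");b=ctrl.get_image("scene")
for n,im in (("top",a),("scene",b)): np.savez(f"{n}1.npz",**{k:im[k] for k in("color","depth","camera_matrix","R","t")})
x=cv2.resize(a["color"][180:250,170:270,::-1],(800,560),interpolation=cv2.INTER_CUBIC)
y=cv2.resize(b["color"][260:350,340:470,::-1],(780,540),interpolation=cv2.INTER_CUBIC)
o=np.zeros((600,800,3),np.uint8)
o[:300,:400]=cv2.resize(a["color"][190:250,185:265,::-1],(400,300),interpolation=cv2.INTER_CUBIC)
o[:400,400:]=cv2.resize(b["color"][270:350,365:445,::-1],(400,400),interpolation=cv2.INTER_CUBIC)
cv2.imwrite("pics/ins.png",o)
E
```

```text
clock: 16.2
eef_pos: [403.8, 87.9, 28.4]
tool_rot: [-3.139, 0.001, 1.554]
force: [0.2, -0.5, -2.6]
width: 20.6
clock 16.2 pos [403.8  87.9  28.4] rot [-3.139e+00  1.000e-03  1.554e+00] w 20.6 F [ 0.2 -0.5 -2.6]
total [0.94 0.03 0.05] row [0.23 0.01 0.01] [-0.01  0.   -0.04]
```

View pics/ins.png

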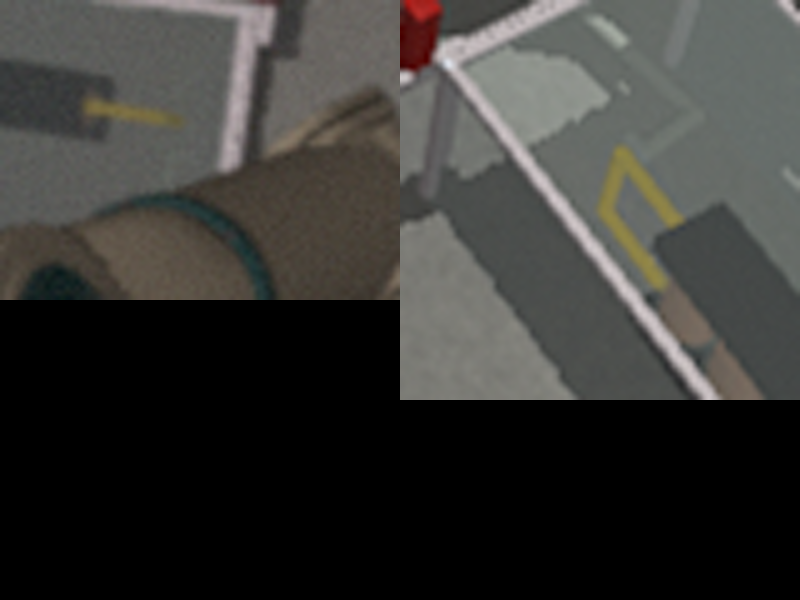

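The crops show the hook faintly through the acrylic: its corner at about scene px (425,292), its tip at (413,301), and the loop's pin from (409,300) to (406,313).

```bash
python3 - <<'E'
from h import *
b=dict(np.load("scene1.npz"));a=dict(np.load("top1.npz"))
for n,u,v,z in(("corner",425,292.4,37),("tip",413,301,37),("pin top",409.4,300.4,60),("pin bot",406,313,12)):print(n,np.round(world(b,u,v,z=z),1))
for n,u,v,z in(("pinfront top",185+181/5,190+121/5,60),("bar rear",185+90/5,190+104/5,60)):print(n,np.round(world(a,u,v,z=z),1))
s=ctrl.read_state();c,sn=np.cos(s["tool_rot"][2]),np.sin(s["tool_rot"][2]);X=np.array([c,sn]);Y=np.array([sn,-c]);p=s["eef_pos"][:2]
print("kin corner",p+171*X,"tip",p+171*X+41*Y)
for q in(p+171*X,p+171*X+41*Y): print(proj(b,np.r_[q,37]))
E
```

```text
corner [402.5 259.3  37. ]
tip [443.7 258.4  37. ]
pin top [462.4 259.5  60. ]
pin bot [467.2 263.4  12. ]
pinfront top [459.4 246.7  60. ]
bar rear [469.4 301.6  60. ]
kin corner [407.12128416 256.85802759] tip [448.1140269  256.08663765]
[422.97353836 292.6816364 ]
[411.01355991 301.26669516]
```

```bash
python3 -m crank '[[[0.3,0,0.03,0,0,0],[0.4,0,0.02,0,0,0],[0.1,0,0,0,0,0],[0,0,0,0,0,0],[0,0,0,0,0,0]]]';  python3 p.py 405 114 27 1.56 1
```

```text
clock: 16.72
eef_pos: [405.5, 106.3, 27.0]
tool_rot: [-3.141, 0.006, 1.543]
force: [0.2, -0.9, -2.0]
width: 21.3
clock 16.7167 pos [405.5 106.3  27. ] rot [-3.141  0.006  1.543] w 21.3 F [ 0.2 -0.9 -2. ]
total [ 0.26 -0.02 -0.  ] row [ 0.26 -0.02 -0.  ] [-0.01  0.06 -0.16]
```

```bash
python3 -m crank '[[[0.25,0,0,0,0.06,-0.1],[0.05,0.2,0,0,0,0],[0,0.3,0,0,0,0],[0,0.35,0,0,0,0],[0,0.3,0,0,0,0],[0,0.1,0,0,0,0],[0,0,0,0,0,0]]]';  python3 p.py 445 114 27 1.56 1;python3 - <<'E'
from h import *
b=ctrl.get_image("scene");np.savez(f"scene2.npz",**{k:b[k] for k in("color","depth","camera_matrix","R","t")})
cv2.imwrite("pics/ins2.png",cv2.resize(b["color"][270:350,365:445,::-1],(600,600),interpolation=cv2.INTER_CUBIC))
E
```

```text
clock: 17.3
eef_pos: [446.1, 113.5, 27.3]
tool_rot: [-3.141, 0.0, 1.552]
force: [-0.3, -0.7, -1.7]
width: 20.9
clock 17.3 pos [446.1 113.5  27.3] rot [-3.141  0.     1.552] w 20.9 F [-0.3 -0.7 -1.7]
total [ 0.02 -0.04  0.01] row [ 0.02 -0.04  0.01] [-0.01  0.   -0.08]
```

View pics/ins2.png

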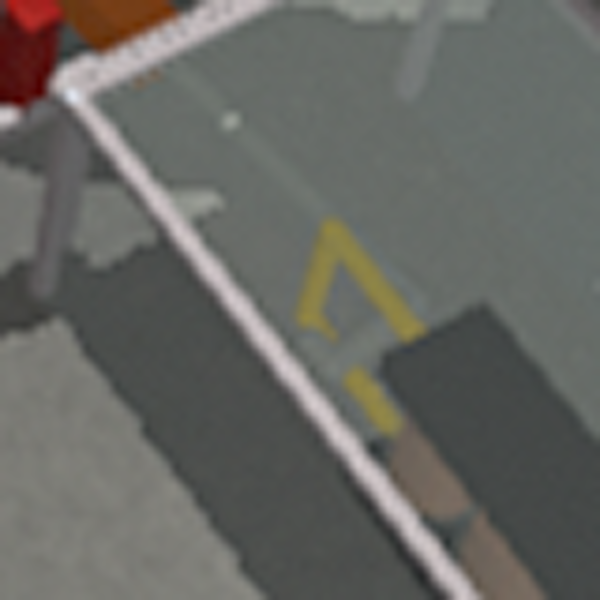

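The tooth goes through the loop (it hides part of the lower bar). I pull.

```bash
python3 -m crank '[[[-0.15,-0.015,0,0,0,0],[-0.2,-0.02,0,0,0,0],[-0.2,-0.02,0,0,0,0],[-0.2,-0.02,0,0,0,0],[-0.2,-0.02,0,0,0,0],[-0.25,-0.025,0,0,0,0],[-0.25,-0.025,0,0,0,0],[-0.25,-0.025,0,0,0,0],[-0.25,-0.025,0,0,0,0],[-0.25,-0.025,0,0,0,0]]]';  python3 p.py 413 -162 27 1.552 10
```

```text
clock: 18.18
eef_pos: [433.9, 43.5, 27.1]
tool_rot: [-3.136, -0.004, 1.554]
force: [0.2, 1.8, -3.0]
width: 20.7
clock 18.1833 pos [433.9  43.5  27.1] rot [-3.136 -0.004  1.554] w 20.7 F [ 0.2  1.8 -3. ]
total [-6.86 -0.58 -0.02] row [-0.69 -0.06 -0.  ] [-0.01 -0.    0.  ]
```

Fy is +1.8 N, so the cassette is dragging. I continue.

```bash
python3 -m crank '[[[-0.25,-0.01,0,0,0,0],[-0.35,-0.02,0,0,0,0],[-0.35,-0.02,0,0,0,0],[-0.35,-0.02,0,0,0,0],[-0.35,-0.02,0,0,0,0],[-0.35,-0.02,0,0,0,0],[-0.35,-0.02,0,0,0,0],[-0.35,-0.02,0,0,0,0],[-0.35,-0.02,0,0,0,0],[-0.35,-0.02,0,0,0,0]]]';  python3 p.py 415 -164 27 1.552 9
```

```text
clock: 19.02
eef_pos: [423.8, -67.0, 26.5]
tool_rot: [-3.134, -0.006, 1.554]
force: [-0.1, 1.5, -2.3]
width: 20.7
clock 19.0167 pos [423.8 -67.   26.5] rot [-3.134 -0.006  1.554] w 20.7 F [-0.1  1.5 -2.3]
total [-3.24 -0.24 -0.03] row [-0.36 -0.03 -0.  ] [-0.01 -0.01  0.  ]
```

```bash
python3 -m crank '[[[-0.3,-0.02,0,0,0,0],[-0.35,-0.025,0,0,0,0],[-0.35,-0.025,0,0,0,0],[-0.35,-0.02,0,0,0,0],[-0.35,-0.02,0,0,0,0],[-0.35,-0.02,0,0,0,0],[-0.35,-0.02,0,0,0,0],[-0.25,-0.02,0,0,0,0],[-0.15,-0.0,0,0,0,0],[0,0,0,0,0,0]]]';  python3 p.py 415 -164 27 1.552 9;python3 - <<'E'
from h import *
a=ctrl.get_image("top");b=ctrl.get_image("scene")
for n,im in (("top",a),("scene",b)):
    np.savez(f"{n}3.npz",**{k:im[k] for k in("color","depth","camera_matrix","R","t")})
o=np.zeros((560,800,3),np.uint8)
o[:540,:400]=cv2.resize(a["color"][150:285,215:315,::-1],(400,540),interpolation=cv2.INTER_CUBIC)
o[:420,400:]=cv2.resize(b["color"][200:305,300:400,::-1],(400,420),interpolation=cv2.INTER_CUBIC)
cv2.imwrite("pics/out.png",o)
E
```

```text
clock: 19.85
eef_pos: [413.5, -160.6, 25.8]
tool_rot: [-3.131, -0.008, 1.551]
force: [-0.6, 1.2, -0.8]
width: 20.9
clock 19.85 pos [ 413.5 -160.6   25.8] rot [-3.131 -0.008  1.551] w 20.9 F [-0.6  1.2 -0.8]
total [-0.11  0.05 -0.04] row [-0.01  0.01 -0.  ] [-0.01 -0.01 -0.  ]
```

View pics/out.png

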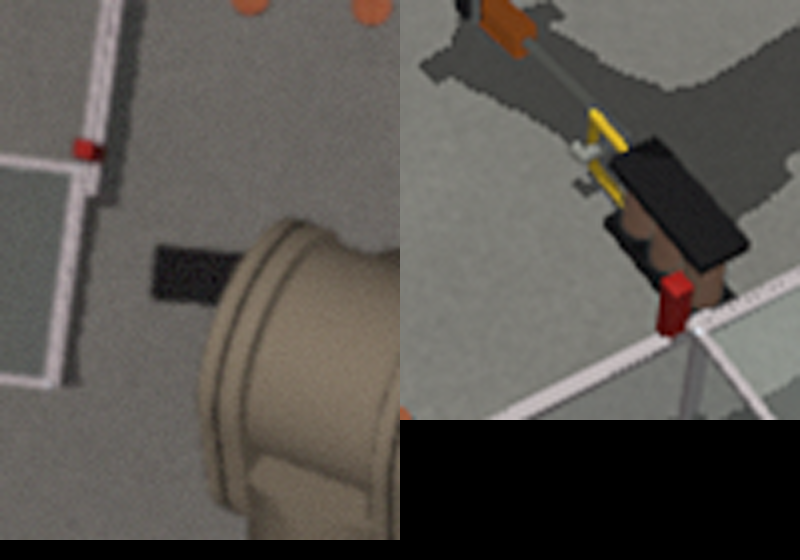

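The cassette is fully outside and upright, with the hook in its loop: the gap to the cabinet's front edge in the top view is about 20 px. I unhook and lay the puller down.

```bash
python3 -m crank '[[[0.3,0,0,-0.1,-0.08,0],[0.25,0,-0.05,0,0,0],[0.05,0,0,0,0,0],[0,0,0,0,0,0]]]';  python3 p.py 413.5 -142 27 1.552 1
```

```text
clock: 20.28
eef_pos: [414.5, -141.6, 27.6]
tool_rot: [3.141, 0.004, 1.552]
force: [0.1, -0.6, -2.4]
width: 21.0
clock 20.2833 pos [ 414.5 -141.6   27.6] rot [3.141 0.004 1.552] w 21.0 F [ 0.1 -0.6 -2.4]
total [-0.01 -0.03  0.02] row [-0.01 -0.03  0.02] [0.01 0.03 0.  ]
```

```bash
python3 -m crank '[[[-0.02,-0.15,0,0,0,-0.4],[-0.04,-0.15,0,0,0,-0.5],[-0.06,-0.15,0,0,0,-0.5],[-0.06,-0.15,0,0,0,-0.5],[-0.06,-0.1,0,0,0,-0.5],[-0.06,0,0,0,0,-0.3],[0,0,0,0,0,0]]]'; python3 p.py 420 -215 27 1.75 5
```

```text
clock: 20.87
eef_pos: [396.2, -153.4, 28.1]
tool_rot: [3.141, 0.008, 1.854]
force: [0.8, -0.8, -2.8]
width: 20.8
clock 20.8667 pos [ 396.2 -153.4   28.1] rot [3.141 0.008 1.854] w 20.8 F [ 0.8 -0.8 -2.8]
total [-2.19  0.19  0.05] row [-0.44  0.06  0.01] [0.   0.02 0.2 ]
```

```bash
python3 -m crank '[[[-0.4,0,0,0,0,0],[-0.5,0.02,0,0,0,0],[-0.5,0.02,0,0,0,0.1],[-0.5,0.02,0,0,0,0.1],[-0.2,0,0.2,0,0,0],[0,0,0.3,0,0,0],[0,0,0.1,0,0,0]]]'; python3 p.py 420 -215 7 1.8 1
```

```text
clock: 21.45
eef_pos: [418.4, -220.7, 10.1]
tool_rot: [3.141, 0.013, 1.83]
force: [-0.6, 0.7, -0.8]
width: 20.5
clock 21.45 pos [ 418.4 -220.7   10.1] rot [3.141 0.013 1.83 ] w 20.5 F [-0.6  0.7 -0.8]
total [0.17 0.1  0.1 ] row [0.17 0.1  0.1 ] [0.01 0.13 0.29]
```

```bash
python3 -m crank '[[[0,0,0.1,0,0.13,0],[0,0,0.03,0,0,0],[0,0,0,0,0,0]]]'; python3 -m crank '[[[0,0,0,0,0,0],[0,0,0,0,0,0],[0,0,0,0,0,0],[0,0,-0.4,0,0,0],[0,0,-0.9,0,0,0],[0,0,-0.9,0,0,0],[0,0,-0.9,0,0,0],[0,0,-0.9,0,0,0],[0,0,-0.6,0,0,0],[0,0,0,0,0,0]]]' -1; python3 - <<'E'
from h import *
a=dict(np.load("top3.npz"));print("rear corners top",np.round(world(a,253,150+243/4,z=76)),np.round(world(a,253,150+300/4,z=76)))
a=ctrl.get_image("top");b=ctrl.get_image("scene")
for n,im in (("top",a),("scene",b)):np.savez(f"{n}4.npz",**{k:im[k] for k in("color","depth","camera_matrix","R","t")})
for q in("cassette","puller"):
  for im in(a,b):print(q,[(np.round(r["extent"]),round(r["conf"],2)) for r in ctrl.search_frame(q,im)[:4]])
P=cloud(a);m=(np.abs(P[...,2]-76)<12)&(P[...,0]>380)&(P[...,0]<520)&(P[...,1]>-20)&(P[...,1]<185)&(a["color"].max(-1)<70)
pts=P[m][:,:2].astype(np.float32);print(m.sum());print(cv2.minAreaRect(pts),pts.min(0),pts.max(0))
v,u=np.nonzero(m);W=np.array([world(a,x,y,z=76)[:2] for x,y in zip(u,v)],np.float32);print("z76",cv2.minAreaRect(W),W.mean(0))
E
```

```text
clock: 21.7
eef_pos: [417.8, -219.1, 6.6]
tool_rot: [3.139, -0.005, 1.83]
force: [-0.1, -0.8, -2.3]
width: 20.8
clock: 22.53
eef_pos: [414.3, -215.6, 146.9]
tool_rot: [-3.137, -0.019, 1.831]
force: [1.8, -0.4, -0.3]
width: 85.4
rear corners top [469. 149.  76.] [427. 148.  76.]
cassette [(array([278., 220.,  52.,  18.]), 0.75), (array([245., 173.,  20.,  53.]), 0.32)]
cassette [(array([369., 253.,  44.,  51.]), 0.72), (array([298., 308.,  12.,  10.]), 0.62)]
puller [(array([470., 157.,  47.,  28.]), 0.76), (array([414., 276.,  13.,  58.]), 0.69)]
puller [(array([326., 208.,  54.,  36.]), 0.97), (array([282., 280.,  14.,   8.]), 0.67), (array([330., 160.,  19.,  16.]), 0.66), (array([207., 176.,  33.,  17.]), 0.59)]
472
((444.3348693847656, 97.12777709960938), (103.11125946044922, 39.903385162353516), 84.14437866210938) [421.5474    44.845417] [468.4081  148.73227]
z76 ((444.3476257324219, 97.31306457519531), (103.68267059326172, 39.84779357910156), 84.20626068115234) [444.24658  97.22006]
```

```bash
python3 p.py 444.3 97.2 140 1.47 12
```

```text
clock 22.8333 pos [ 412.2 -214.4  143.2] rot [-3.131 -0.024  1.83 ] w 85.6 F [-0.9  1.1  0.2]
total [9.76 3.7  0.3 ] row [0.86 0.17 0.02] [-0.01 -0.02  0.29]
```

```bash
python3 -m crank '[[[0.5,0.17,0.02,0,-0.02,0.29],[0.86,0.17,0.02,0,-0.02,0.29],[0.86,0.17,0.02,0,-0.02,0.29],[0.86,0.17,0.02,0,-0.02,0.29],[0.86,0.17,0.02,0,-0.02,0.29],[0.86,0.17,0.02,0,-0.02,0.29],[0.86,0.17,0.02,0,-0.02,0.29],[0.86,0.17,0.02,0,-0.02,0.29],[0.86,0.17,0.02,0,-0.02,0.29],[0.86,0.17,0.02,0,-0.02,0.29],[0.7,0.1,0,0,0,0.2],[0,0,0,0,0,0]]]'; python3 p.py 444.3 97.2 120 1.47 2
```

```text
clock: 23.83
eef_pos: [435.4, 64.8, 127.3]
tool_rot: [-3.108, 0.01, 1.478]
force: [0.8, -0.4, -0.9]
width: 85.1
clock 23.8333 pos [435.4  64.8 127.3] rot [-3.108  0.01   1.478] w 85.1 F [ 0.8 -0.4 -0.9]
total [1.1  0.2  0.23] row [0.55 0.1  0.12] [-0.16  0.05  0.04]
```

```bash
python3 -m crank '[[[0.5,0.1,0.1,-0.16,0.05,0.04],[0.5,0.1,0.1,-0.16,0.05,0.04],[0,0,0,0,0,0],[0,0,0,0,0,0]]]'; python3 p.py 444.3 97.2 80 1.47 2
```

```text
clock: 24.17
eef_pos: [442.5, 93.7, 117.5]
tool_rot: [-3.138, 0.005, 1.472]
force: [1.2, -0.4, -0.0]
width: 85.5
clock 24.1667 pos [442.5  93.7 117.5] rot [-3.138  0.005  1.472] w 85.5 F [ 1.2 -0.4 -0. ]
total [0.13 0.05 1.25] row [0.06 0.03 0.63] [-0.02  0.02  0.01]
```

```bash
python3 -m crank '[[[0.05,0.03,0.5,0,0.02,0],[0.04,0.03,0.6,0,0,0],[0,0,0.6,0,0,0],[0,0,0.6,0,0,0],[0,0,0.2,0,0,0],[0,0,0,0,0,0]]]'; python3 p.py 444.3 97.2 40 1.47 1
```

```text
clock: 24.67
eef_pos: [444.2, 86.6, 39.6]
tool_rot: [-3.137, 0.009, 1.464]
force: [-0.4, -0.5, 0.4]
width: 85.4
clock 24.6667 pos [444.2  86.6  39.6] rot [-3.137  0.009  1.464] w 85.4 F [-0.4 -0.5  0.4]
total [ 0.35 -0.03 -0.01] row [ 0.35 -0.03 -0.01] [-0.04  0.09 -0.05]
```

```bash
python3 -m crank '[[[0.2,-0.01,0,0,0.08,-0.05],[0.15,-0.01,0,0,0,0],[0,0,0,0,0,0]]]'; python3 -m crank '[[[0,0,0,0,0,0],[0,0,0,0,0,0],[0,0,0,0,0,0],[0,0,0,0,0,0],[0,0,0,0,0,0]]]' 1; python3 p.py 444.3 97.2 40 1.47 1
```

```text
clock: 24.92
eef_pos: [444.8, 94.5, 40.1]
tool_rot: [-3.136, 0.001, 1.465]
force: [-0.6, 0.3, -1.1]
width: 85.8
clock: 25.33
eef_pos: [445.6, 95.1, 41.9]
tool_rot: [-3.139, 0.001, 1.467]
force: [-0.5, -0.0, -3.4]
width: 39.0
clock 25.3333 pos [445.6  95.1  41.9] rot [-3.139e+00  1.000e-03  1.467e+00] w 39.0 F [-0.5 -0.  -3.4]
total [ 0.06 -0.05  0.06] row [ 0.06 -0.05  0.06] [-0.02  0.01 -0.03]
```

```bash
python3 -m crank '[[[0,0,-0.3,0,0,0],[0,0,-0.6,0,0,0],[0,0,-0.7,0,0,0],[0,0,-0.7,0,0,0],[0,0,-0.4,0,0,0],[0,0,0,0,0,0]]]'; python3 p.py 624 -265.5 120 1.42 18
```

```text
clock: 25.83
eef_pos: [442.6, 95.2, 123.9]
tool_rot: [-3.131, 0.004, 1.468]
force: [0.3, 0.7, -3.4]
width: 39.4
clock 25.8333 pos [442.6  95.2 123.9] rot [-3.131  0.004  1.468] w 39.4 F [ 0.3  0.7 -3.4]
total [-11.34   7.25   0.1 ] row [-0.62  0.42  0.01] [-0.01  0.    0.03]
```

```bash
python3 -m crank '[[[-0.3,0.2,0.01,0,0,0.03],[-0.6,0.4,0.01,0,0,0.03],[-0.62,0.42,0.01,0,0,0.03],[-0.62,0.42,0.01,0,0,0.03],[-0.62,0.42,0.01,0,0,0.03],[-0.62,0.42,0.01,0,0,0.03],[-0.62,0.42,0.01,0,0,0.03],[-0.62,0.42,0.01,0,0,0.03],[-0.62,0.42,0.01,0,0,0.03],[-0.62,0.42,0.01,0,0,0.03],[-0.62,0.42,0.01,0,0,0.03],[-0.62,0.42,0.01,0,0,0.03]]]'; python3 p.py 624 -265.5 110 1.42 8
```

```text
clock: 26.83
eef_pos: [557.0, -143.3, 102.0]
tool_rot: [-3.109, 0.001, 1.436]
force: [0.8, -0.4, -2.6]
width: 39.3
clock 26.8333 pos [ 557.  -143.3  102. ] rot [-3.109e+00  1.000e-03  1.436e+00] w 39.3 F [ 0.8 -0.4 -2.6]
total [-3.74  2.75 -0.35] row [-0.46  0.35 -0.04] [-0.04  0.    0.02]
```

```bash
python3 -m crank '[[[-0.46,0.35,-0.08,-0.05,0,0.02],[-0.46,0.35,-0.08,-0.05,0,0.02],[-0.46,0.35,-0.08,-0.05,0,0.02],[-0.46,0.35,-0.05,-0.05,0,0.02],[-0.46,0.35,-0.04,-0.05,0,0.02],[-0.46,0.35,-0.04,-0.05,0,0.02],[-0.4,0.3,-0.04,-0.05,0,0.02],[-0.2,0.2,0,0,0,0],[0,0,0,0,0,0],[0,0,0,0,0,0]]]'; python3 p.py 624 -265.5 100 1.42 2; python3 - <<'E'
from h import *
im=ctrl.get_image("top");hsv=cv2.cvtColor(im["color"],cv2.COLOR_RGB2HSV);H,S,V=cv2.split(hsv)
w=ctrl.get_image("scene")
P=cloud(w)
for n,i in(("top",im),("scene",w)):
    H,S,V=cv2.split(cv2.cvtColor(i["color"],cv2.COLOR_RGB2HSV));C=cloud(i)
    m=(H>=103)&(H<=127)&(S>110)&(C[...,0]>500)&(C[...,0]<750)&(C[...,1]<-130)&(C[...,1]>-450)&(C[...,2]<40)&(C[...,2]>-10)
    q=C[m];print(n,m.sum(),cv2.minAreaRect(q[:,:2].astype(np.float32)))
a=dict(np.load("top0.npz"));C=cloud(a);H,S,V=cv2.split(cv2.cvtColor(a["color"],cv2.COLOR_RGB2HSV))
m=(H>=103)&(H<=127)&(S>110)&(C[...,0]>500)&(C[...,0]<750)&(C[...,1]<-130)&(C[...,1]>-450)
print("top0",cv2.minAreaRect(C[m][:,:2].astype(np.float32)))
E
```

```text
clock: 27.67
eef_pos: [612.8, -274.1, 93.3]
tool_rot: [-3.128, -0.001, 1.405]
force: [-0.1, 0.9, -3.5]
width: 39.0
clock 27.6667 pos [ 612.8 -274.1   93.3] rot [-3.128e+00 -1.000e-03  1.405e+00] w 39.0 F [-0.1  0.9 -3.5]
total [ 0.34  0.32 -0.23] row [ 0.17  0.16 -0.11] [-0.07 -0.   -0.07]
top 448 ((578.7772216796875, -339.7334899902344), (80.71783447265625, 162.09642028808594), 29.567928314208984)
scene 1275 ((621.0133056640625, -297.47021484375), (226.35801696777344, 110.03508758544922), 81.36991119384766)
top0 ((621.473876953125, -287.8730163574219), (198.9487762451172, 112.18502807617188), 81.53949737548828)
```

```bash
python3 -m crank '[[[0.18,0.18,0,-0.07,0,-0.07],[0.16,0.18,0,-0.05,0,-0.05],[0,0,0.3,0,0,0],[0,0,0.3,0,0,0],[0,0,0.2,0,0,0],[0,0,0,0,0,0]]]'; python3 p.py 624 -265.5 49 1.42 1
```

```text
clock: 28.27
eef_pos: [627.4, -257.1, 66.7]
tool_rot: [-3.141, -0.006, 1.426]
force: [0.3, -0.1, -3.7]
width: 39.4
clock 28.2667 pos [ 627.4 -257.1   66.7] rot [-3.141 -0.006  1.426] w 39.4 F [ 0.3 -0.1 -3.7]
total [-0.3  -0.07  0.59] row [-0.3  -0.07  0.59] [-0.01 -0.06  0.06]
```

```bash
python3 -m crank '[[[-0.15,-0.05,0.15,0,-0.05,0.05],[-0.12,-0.03,0.15,0,0,0],[0,0,0.15,0,0,0],[0,0,0.05,0,0,0],[0,0,0,0,0,0]]]'; python3 p.py 624 -265.5 47 1.42 1
```

```text
clock: 28.68
eef_pos: [622.3, -266.1, 49.1]
tool_rot: [-3.139, 0.001, 1.42]
force: [-0.4, -0.9, -3.4]
width: 39.4
clock 28.6833 pos [ 622.3 -266.1   49.1] rot [-3.139e+00  1.000e-03  1.420e+00] w 39.4 F [-0.4 -0.9 -3.4]
total [0.03 0.05 0.07] row [0.03 0.05 0.07] [-0.02  0.01 -0.  ]
```

```bash
python3 -m crank '[[[0,0,0.05,0,0,0],[0,0,0.04,0,0,0],[0,0,0.03,0,0,0]]]'; python3 -m crank '[[[0,0,0.03,0,0,0],[0,0,0.03,0,0,0]]]'
```

```text
clock: 28.93
eef_pos: [622.2, -266.7, 46.9]
tool_rot: [-3.139, 0.0, 1.419]
force: [-2.7, 2.3, 7.2]
width: 39.3
clock: 29.1
eef_pos: [622.2, -266.7, 46.9]
tool_rot: [-3.14, -0.001, 1.419]
force: [-2.4, 2.1, 5.2]
width: 39.5
```

It is standing on the lid's floor. I release and retreat.

```bash
python3 -m crank '[[[0,0,0,0,0,0],[0,0,0,0,0,0],[0,0,0,0,0,0],[0,0,0,0,0,0],[0,0,-0.3,0,0,0],[0,0,-0.6,0,0,0],[0,0,-0.9,0,0,0],[0,0,-0.9,0,0,0],[0,0,-0.9,0,0,0],[0,0,-0.6,0,0,0],[0,0,0,0,0,0]]]' -1;  python3 -m crank '[[[0.9,0,-0.2,0,0,0],[0.9,0,-0.2,0,0,0],[0.9,0,-0.2,0,0,0],[0.9,0,-0.2,0,0,0],[0.9,0,-0.2,0,0,0],[0.9,0,-0.2,0,0,0],[0.9,0,-0.2,0,0,0],[0.6,0,0,0,0,0],[0,0,0,0,0,0],[0,0,0,0,0,0]]]'; python3 - <<'E'
from h import *
a=ctrl.get_image("top");b=ctrl.get_image("scene")
for im in(a,b):
  for q in("token0","cassette","puller"):print(q,[(np.round(r["extent"]),round(r["conf"],2)) for r in ctrl.search_frame(q,im)[:5]])
o=np.zeros((600,800,3),np.uint8)
o[:300,:]=cv2.resize(a["color"][130:280,190:590,::-1],(800,300),interpolation=cv2.INTER_CUBIC)
o[300:,:450]=cv2.resize(b["color"][150:350,200:500,::-1],(450,300),interpolation=cv2.INTER_CUBIC)
o[300:,450:]=cv2.resize(b["color"][160:260,210:327,::-1],(350,300),interpolation=cv2.INTER_CUBIC)
cv2.imwrite("pics/end.png",o)
E
```

```text
clock: 30.02
eef_pos: [623.5, -268.4, 180.2]
tool_rot: [3.14, 0.004, 1.418]
force: [-0.2, -0.7, 0.7]
width: 85.9
clock: 30.85
eef_pos: [655.2, -57.2, 221.0]
tool_rot: [3.139, 0.007, 1.413]
force: [0.6, -1.3, 0.5]
width: 85.4
token0 []
cassette [(array([399., 161.,  50.,  20.]), 0.71), (array([354., 235.,  67.,  19.]), 0.63)]
puller [(array([418., 276.,  14.,  53.]), 0.8), (array([351., 236.,  70.,  23.]), 0.76), (array([480., 149.,  20.,  13.]), 0.65)]
token0 [(array([281., 294.,  14.,  14.]), 0.64), (array([259., 290.,  17.,   8.]), 0.59), (array([281., 279.,   7.,   7.]), 0.42), (array([413., 325., 200., 149.]), 0.15)]
cassette [(array([248., 208.,  26.,  46.]), 0.8)]
puller [(array([326., 207.,  61.,  35.]), 0.59), (array([207., 176.,  28.,  15.]), 0.54), (array([322., 164.,  40.,  18.]), 0.47)]
```

View pics/end.png

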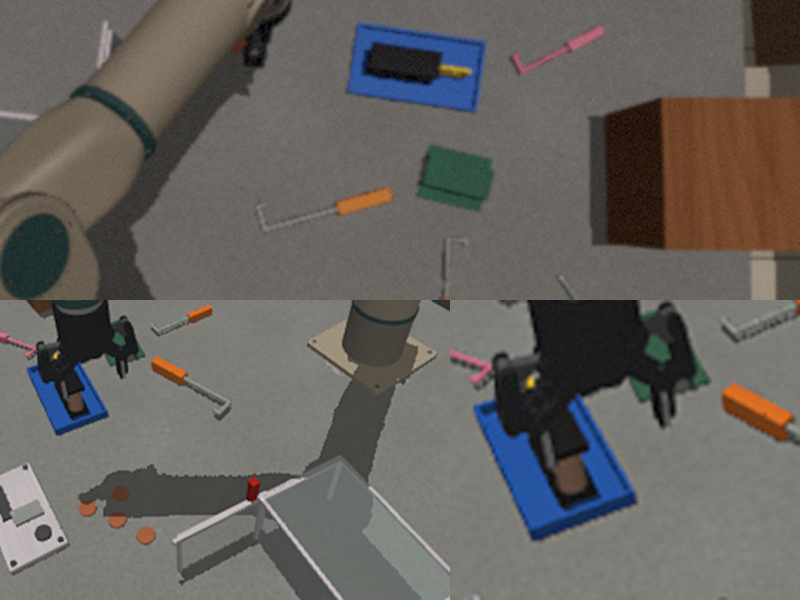

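The final picture shows the cassette standing within the lid, the puller lying flat at top px (352,236), the door open and the tokens in place.

```bash
python3 -c "
from cell import ctrl
print(ctrl.finish_job(), ctrl.read_state()['clock'])"
```

```text
the job is handed in; nothing more can be done
the job is handed in; nothing more can be done
```

I did the whole job in the order asked and handed it in at about 31 s on the robot's clock, against the 72 s limit. `finish_job` gives no verdict.

**What I did**
- **Door:** I slid it by its red tab until it hit its stop at about 22 N. It moved 112 mm after starting roughly 28 mm open.
- **Puller:** I drew it out of the holster by its shank, laid it down and took it again by the orange handle.
- **Cassette:** I hooked the yellow loop and dragged the cassette out of the cabinet upright. I then unhooked, laid the puller down well away from it, picked the cassette up and set it in the lid.

**Last checks**
- In the final pictures the cassette stands inside the lid, loop included, and the puller lies flat and clear. The door is open and all four tokens look to be where they started, though I did not measure that.
- The wrist force read 5–7 N when the cassette touched down. The highest I saw at the end of any move was about 30 N, at the door stop.

**Slips and disagreements**
- The first grips on the tab and on the shank were off, because the arm drifts a few mm during rows that do not move. I reopened and corrected both.
- Two position readings disagreed. The two cameras put the loop's pin about 10 mm apart, and the lid's centre came out 10–15 mm apart. I used the hook-relative reading for the pin and the top camera for the lid, and both worked.
- The token detector missed the tokens in the last top view, where the arm hides most of them. It also did not report all four in the scene view, where I could see them myself.

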